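# Square a plaster mould into the jig and clamp it

### The arm

A 6-joint arm with a two-finger parallel gripper is mounted at the origin on the work surface. World frame = base frame: x ahead of the robot, y to its left, z up, the work surface at z = 0. Lengths are in mm, angles in rad, forces in N, time in s.
With the tool pointing down it reaches from about 250 to 775 mm from the base axis. Payload 8.9 kg.
Tool frame: the origin (TCP) lies on the centre line of the jaws, within the pads' length; the fingertips stand 17 mm ahead of it and the grasp point (between the pads) lies 2 mm behind it (manip.nose_length is the distance from the TCP to the fingertips, in mm); z points along the fingers, y is the line along which they close (so a half turn about z gives the same grasp; the last joint's range is limited). The gripper opens to 85 mm and grips with 20 to 120 N. Pads are 22 mm wide; open, the fingers measure 114 mm over their backs; the gripper's body (76 mm by 85 mm) begins 54 mm behind the grasp point. The pads swing forward as they close: fully open they stand 13 mm farther back than shut.
Start: joints at [-1.437, 0.291, -0.153, 1.127, 0, 1.431], TCP at [141.452, -505.584, 248.305] pointing down, gripper open.
Joint ranges: [-2.52, 2.52], [-0.91, 1.74], [-1.3, 1.37], [-1.96, 2.02], [-1.52, 1.47], [-3.14, 3.14]. Speed limits (rad/s): [2.22, 2.22, 2.79, 3.14, 3.14, 3.14].

### API

Orientations are given as a 3x3 rotation matrix whose columns are the frame's x, y, z axes.
In Python, from station import manip gives the robot as it stands. The module is installed in compiled form; this text tells all that it offers.
- The arm moves only by the tool jog_arm, never from a script. Its argument "increments" is a list of rows, each a list of 7 numbers: the shift along the tool's x, y, z in units of 0.3 m (1.0 is 0.3 m), then the turn, a rotation vector about the tool's x, y, z in units of 2 rad (1.0 is 2 rad), then the opening in per cent of the stroke, from 0 (shut) to 100 (fully open). In form: [[x, y, z, wx, wy, wz, jaw], ...]. A call has 1 to 8 rows; each row is the pose to reach, as a shift and turn from the pose commanded when the call began, along the tool's axes at that moment; what a row does not reach only later rows make up. A row lasts 1/10 s, in which the tool goes at most 50 mm and 8.59 degrees, less where a joint would pass 70% of its speed; a pose out of reach is approached as far as the arm can. A call with a number of a shift or a turn outside -1 to 1 is refused whole. A call with a gripper value outside its range is refused whole. The fingers move at their own pace and stop on an object; the grip force is fixed at half the most. Time passes only in rows, so rows that repeat a pose let the fingers close. It gives the time, the measured TCP pose, the force, the opening and the grip force at its end, in the units of the state.
- manip.get_obs(): the state, without advancing time (a new reading comes with each control period).
- manip.read_camera(name): name is "scene" or "top" or "wrist"; returns a dict with "image" (400x640x3 uint8, red, green, blue), "range_z" (400x640 float32, mm along the optical axis (not along the pixel's ray), 0 where there is no reading), "K" (3x3 intrinsics, pixels), "k1" (the pictures are not rectified: a ray, as slopes to the right and down, at radius r is drawn at 1 + k1 r^2 times it, then the intrinsics apply), "rvec" (rotation vector, rad) and "tvec" (3), from world to camera coordinates, as OpenCV has them. Camera axes: x right, y down, z forward; pixel columns grow to the right and rows downward; lengths in mm; the calibration is good to about 2 mm. A picture is of the moment at which its call begins.
- manip.hand_in(): hands the job in; it is judged then, once.
The state is a dict: "clock": time; "q": joint angles; "joint_vel": joint speeds; "joint_torque": joint torques, N m; "ee_pos": TCP position; "eef_rot": TCP orientation; "wrist_force": force on the tool from outside, world axes, zero at the start; "wrist_torque": the same for the moment, N m; "grip_width": finger opening in mm; "finger_force": force on a finger pad.
Only numpy, scipy, OpenCV 4.12 (cv2) and the standard library are available. Lean on these libraries where they do the work, as an engineer would, in place of code of your own. Each camera call takes 0.05 s, during which the arm holds its last target. There are 200 camera calls.

### The job

Take the stray kiln prop out of the squaring jig and lay it flat on the mat, off the jig and not touching it. Then set the rectangular plaster mould on the jig's board, pour hole up, and push it square and flush into the corner of the two fences, its long side against the fence that carries the clamp; then swing the clamp arm over and down until its pad rests on the mould. Never tip the mould over and leave everything else where it is.

Things in the scene. Friction and masses are not known exactly. Their poses are not given: they have to be found in the camera images.
- jig: fixed squaring jig on the mat: grey laminate board 220 (x) x 190 (y) x 12 mm, origin at the centre of its underside. Two wooden fences 18 mm thick stand 40 mm above the board along its +x edge (running along y) and its +y edge (running along x); its -x and -y sides are open. Position and yaw (up to 17 degrees) vary
- corner (a point): the inner corner of the two fences at the board's top surface (12 mm above the board's underside); axes as the jig: the fence faces are the planes x = 0 and y = 0 of this frame, the open board lies towards -x and -y (202 mm along -x, 172 mm along -y)
- clamp_hinge (a point): hinge axis of the clamp arm (axis along the jig's x), in a 32 mm wide steel bracket on top of the +y fence, 60 mm from the corner towards -x; 70 mm above the jig's underside
- clamp_tip (a point): free end of the clamp arm, 75 mm from the hinge, on the arm's middle line. The arm is a steel bar 20 mm wide, 10 mm thick, with a round rubber pad (20 mm diameter, 8 mm high) under it 45 mm from the hinge
- clamp_arm (a joint): angle of the clamp arm (rad): 0 = down, arm level towards the jig's -y with its pad just on the top of a mould standing in the corner; 1.57 = upright; about 1.75 to 2.1 at the start = open, leaning back over the outside of the fence. Stiff hinge: it stays where it is left
- mould: rectangular plaster block mould, 120 (x) x 64 (y) x 45 mm high, 0.4 kg, with a round 24 mm pour hole in its top nearer one end (at x = -36 mm); origin at the centre of its underside; either end may face the fence
- mould_center (a point): centre of the mould block, 22.5 mm above its underside
- prop: sand-coloured square ceramic kiln prop lying on the jig's board, 100 (x) x 32 x 32 mm, 0.15 kg; origin at the centre of its underside
- prop_center (a point): centre of the prop, 16 mm above its underside
- mat: green cutting mat fixed on the bench, 600 (x) x 1100 (y) x 3 mm; origin at the centre of its underside
- oval_mould: oval open plaster mould, 130 x 92 mm, 30 mm high; origin centre of underside; leave alone
- frit_jar: closed clear jar with white lid, 80 mm diameter, 105 mm high; origin centre of underside; leave alone
- white_lid: white jar lid lying open side up, 64 mm diameter, 16 mm high; origin centre of underside; leave alone
- black_lid: black jar lid lying open side up, 88 mm diameter, 14 mm high; origin centre of underside; leave alone
- spray_bottle: black trigger spray bottle, 84 mm diameter, 166 mm high, nozzle to its -x; origin centre of underside; leave alone
- loop_tool: wooden-handled clay loop tool lying along its x axis, from -90 mm (handle) to +102 mm (wire loop), 44 mm wide, 23 mm high; origin on the underside; leave alone
- fan_brush: fan brush lying along its x axis, from -95 mm (handle) to +92 mm (bristles, 45 mm wide), 10 mm high; origin on the underside; leave alone

How it is judged:
By the outcome, as a careful person would: the job done as asked, in the order asked, and still so for the second after the job is handed in, with the robot touching nothing.
It also fails if it takes over 72 s, if anything falls off the work surface, if the arm or the gripper's body presses on something with over 40 N, if the wrist force passes 120 N, or if a joint passes its speed limit or range.

## Working session

There is one attempt and no reset: what is moved stays moved. The work goes in short steps, Python scripts to look and compute and a tool call to move; the robot and the scene stay as the last step left them, time stands still between calls to the robot, and variables do not carry over. Pictures are saved under pics/ and viewed, at most 10 in all, crops included, and the job is handed in when it is done.

Besides the shell and the picture viewer there is one more tool, called after "Request:" by a JSON object that holds its "method" and its "body". jog_arm: Moves the arm, as the interface text tells. Its arguments: {"type":"object","properties":{"increments":{"type":"array"}},"required":["increments"]}

```bash
mkdir -p pics; cat > h.py <<'E'
import numpy as np, cv2
from station import manip
def cam(n):
    c=manip.read_camera(n); c['R']=cv2.Rodrigues(np.array(c['rvec'],float))[0]; c['t']=np.array(c['tvec'],float).ravel(); return c
def cloud(c):
    d=c['range_z']; h,w=d.shape; K=np.array(c['K'],float)
    u,v=np.meshgrid(np.arange(w),np.arange(h))
    D=np.array([c['k1'],0,0,0,0],float)
    p=cv2.undistortPoints(np.stack([u,v],-1).reshape(-1,1,2).astype(float),K,D).reshape(h,w,2)
    P=np.dstack([p[...,0]*d,p[...,1]*d,d])
    W=(P-c['t'])@c['R']; W[d<=0]=np.nan; return W
def save(n,im): cv2.imwrite('pics/'+n,im[...,::-1])
def proj(c,P):
    D=np.array([c['k1'],0,0,0,0],float)
    return cv2.projectPoints(np.array(P,float).reshape(-1,1,3),c['R'],c['t'],np.array(c['K'],float),D)[0].reshape(-1,2)
E
python3 - <<'E'
from h import *
a=cam('top');b=cam('scene')
save('top.png',a['image']);save('scene.png',b['image'])
np.savez('top0.npz',W=cloud(a),im=a['image']);np.savez('scene0.npz',W=cloud(b),im=b['image'])
print(manip.get_obs())
for c in(a,b):print(-c['R'].T@c['t'],c['K'],c['k1'])
E
```

```text
{'clock': 0.1, 'q': array([-1.43728481e+00,  2.91250040e-01, -1.54002886e-01,  1.12672354e+00,
        1.99232136e-05,  1.43148869e+00]), 'joint_vel': array([ 3.90647599e-04, -1.77352987e-04,  1.63886193e-03,  6.17141425e-04,
       -3.97365388e-04,  1.18643297e-05]), 'joint_torque': array([ 1.62695414e-03, -5.37978530e+01,  3.31918216e+01,  9.28885915e-03,
       -1.84386931e-04,  8.99083261e-07]), 'ee_pos': array([ 141.4174239 , -505.22226993,  247.79407401]), 'eef_rot': array([[ 9.63015129e-01,  2.69447292e-01, -1.37349112e-04],
       [ 2.69447265e-01, -9.63014433e-01,  1.17229268e-03],
       [ 1.83601912e-04, -1.16594393e-03, -9.99999303e-01]]), 'wrist_force': array([-0.58702864,  0.14584105,  0.05607367]), 'wrist_torque': array([-0.04976639, -0.0328069 ,  0.02422222]), 'finger_force': 0.0, 'grip_width': 85.41360238748716}
[ 342.90849775   40.53135049 1136.33348096] [[435.89847338   0.         327.62999036]
 [  0.         435.89847338 197.07681911]
 [  0.           0.           1.        ]] -0.031436483619136146
[1013.04994309  431.17948477  971.18006261] [[411.33047172   0.         326.83574662]
 [  0.         411.33047172 199.53580202]
 [  0.           0.           1.        ]] -0.034403439189256604
```

View pics/top.png

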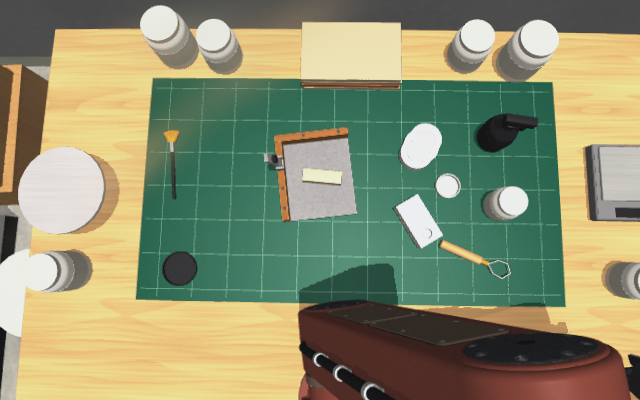

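View pics/scene.png

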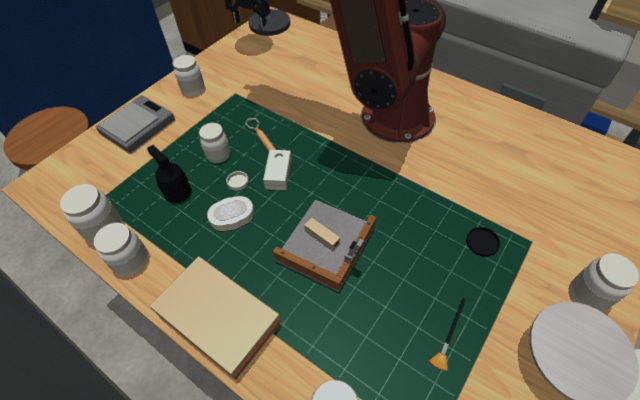

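The top view shows the jig around (315,175) with its clamp at (273,160), the prop at (322,176), and the mould at (418,221) with its pour hole at (428,234). I'll fit their poses from the depth data.

```bash
python3 - <<'E'
from h import *
for n,regs in(('top0.npz',dict(mould=(390,190,450,252,40,56),prop=(295,160,350,192,40,54),board=(275,125,365,225,8,22),fence=(265,120,365,230,48,62),clamp=(255,145,290,175,64,200))),('scene0.npz',dict(mould=(255,145,300,192,40,56),prop=(300,215,345,252,40,54),board=(270,195,380,290,8,22),fence=(265,190,380,295,48,62),clamp=(330,225,375,275,64,200)))):
    f=np.load(n);W=f['W']
    for k,(x0,y0,x1,y1,a,b) in regs.items():
        P=W[y0:y1,x0:x1].reshape(-1,3);P=P[(P[:,2]>a)&(P[:,2]<b)]
        if len(P)<5:print(n,k,len(P));continue
        r=cv2.minAreaRect(P[:,:2].astype(np.float32))
        print(n,k,len(P),'z',np.round(np.median(P[:,2]),1),'c',np.round(r[0],1),np.round(r[1],1),round(r[2],1),'med',np.round(P[:,:2].mean(0),1))
        if k in('clamp',):print(np.round(P[np.argsort(P[:,2])][::max(1,len(P)//12)],0).tolist())
# mat z
for n in('top0.npz',):
    W=np.load(n)['W'];print(np.nanmedian(W[240:290,230:290].reshape(-1,3),0))
im=np.load('top0.npz')['im'];save('crop1.png',cv2.resize(im[115:255,250:450],None,fx=4,fy=4,interpolation=cv2.INTER_CUBIC))
E
```

```text
top0.npz mould 1176 z 49.3 c [ 441.3 -169.3] [117.9  65.8] 31.7 med [ 442.3 -167.9]
top0.npz prop 497 z 48.4 c [550.9  75.7] [99.7 32.6] 84.9 med [550.2  75.5]
top0.npz board 4610 z 16.5 c [564.6  82.3] [265.9 235.3] 0.9 med [548.1  83. ]
top0.npz fence 1332 z 55.5 c [556.9  93.3] [221.1 189.6] 7.3 med [585.6 124.1]
top0.npz clamp 215 z 121.3 c [574.6 190.8] [34.  36.5] 8.7 med [573.8 189.2]
[[562.0, 175.0, 64.0], [590.0, 177.0, 74.0], [584.0, 179.0, 78.0], [568.0, 183.0, 83.0], [589.0, 178.0, 88.0], [566.0, 190.0, 102.0], [577.0, 183.0, 118.0], [571.0, 190.0, 124.0], [577.0, 194.0, 128.0], [574.0, 186.0, 131.0], [582.0, 200.0, 140.0], [568.0, 205.0, 145.0], [575.0, 208.0, 147.0]]
scene0.npz mould 677 z 48.0 c [ 441.1 -172.8] [128.3  65.4] 31.0 med [ 446.4 -168.6]
scene0.npz prop 422 z 46.7 c [552.6  72.9] [101.2  34.1] 84.6 med [554.4  74.8]
scene0.npz board 3126 z 15.2 c [557.7  69.9] [300.2 308.8] 31.7 med [552.   81.6]
scene0.npz fence 1044 z 54.6 c [558.9  90.4] [221.3 191. ] 7.5 med [606.6 127.9]
scene0.npz clamp 175 z 120.1 c [582.1 189.2] [29.9 35.5] 4.2 med [584.3 190.2]
[[593.0, 191.0, 66.0], [573.0, 174.0, 74.0], [593.0, 190.0, 79.0], [595.0, 180.0, 83.0], [587.0, 191.0, 93.0], [584.0, 186.0, 107.0], [586.0, 201.0, 119.0], [587.0, 184.0, 124.0], [575.0, 190.0, 127.0], [579.0, 193.0, 130.0], [584.0, 206.0, 141.0], [569.0, 197.0, 143.0], [582.0, 199.0, 145.0]]
[324.98478015 232.61900707   4.62742523]
```

View pics/crop1.png

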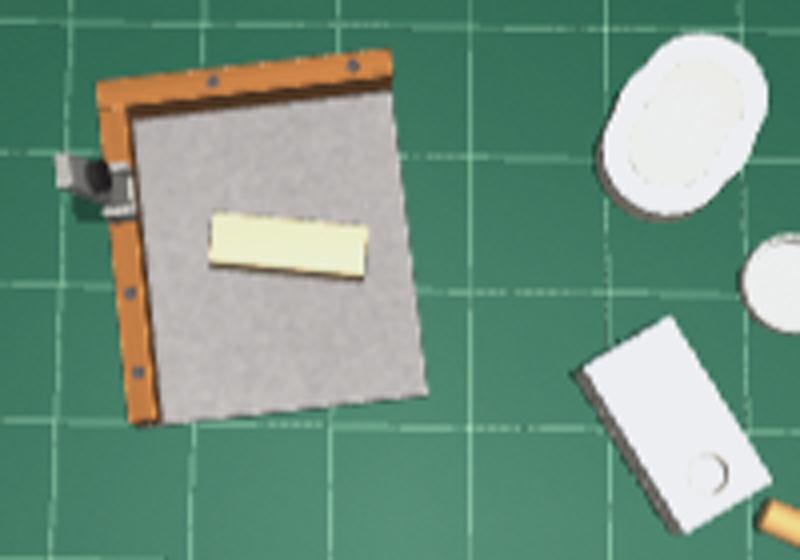

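```bash
cat > plan.py <<'E'
# usage: plan.py x y z phi_deg ; chained from commanded pose in cmd.npy (x y z phi, tool vertical)
import sys,os,numpy as np
s=np.load('cmd.npy') if os.path.exists('cmd.npy') else np.array([141.452,-505.584,248.305,np.degrees(np.arctan2(.269447,.963015))])
for a in sys.argv[1:]:
    g=np.array([float(v) for v in a.split(',')]); f=np.radians(s[3])
    R=np.array([[np.cos(f),np.sin(f),0],[np.sin(f),-np.cos(f),0],[0,0,-1]])
    d=np.round(R.T@(g[:3]-s[:3])/300,3); w=round(-np.radians(g[3]-s[3])/2,3)
    print(a,'->',d,w,'rows',round(max(np.linalg.norm(d)*300/50,abs(w)*2/np.radians(8.59)),1))
    s=np.r_[s[:3]+R@d*300,s[3]-np.degrees(w*2)]
np.save('cmd.npy',s)
E
python3 plan.py 340,-230,220,50 551.5,75,130,85 551.5,75,40,85; python3 -c "
from station import manip;print(manip.nose_length)"
```

```text
340,-230,220,50 -> [ 0.885 -0.706  0.094] -0.3 rows 6.8
551.5,75,130,85 -> [ 1.232 -0.114  0.3  ] -0.305 rows 7.6
551.5,75,40,85 -> [-0.   0.   0.3] -0.0 rows 1.8
17.0
```

```bash
rm cmd.npy; python3 plan.py 340,-230,220,50 440,-60,200,70 551.5,75,130,85 551.5,75,40,85
```

```text
340,-230,220,50 -> [ 0.885 -0.706  0.094] -0.3 rows 6.8
440,-60,200,70 -> [ 0.648 -0.109  0.067] -0.174 rows 4.0
551.5,75,130,85 -> [0.551 0.195 0.233] -0.131 rows 3.8
551.5,75,40,85 -> [-0.  -0.   0.3] -0.0 rows 1.8
```

Request:
{"method": "jog_arm", "body": {"increments": [[0.885,-0.706,0.094,0,0,-0.3,100],[0.885,-0.706,0.094,0,0,-0.3,100],[0.885,-0.706,0.094,0,0,-0.3,100],[0.885,-0.706,0.094,0,0,-0.3,100],[0.885,-0.706,0.094,0,0,-0.3,100],[0.885,-0.706,0.094,0,0,-0.3,100],[0.885,-0.706,0.094,0,0,-0.3,100],[0.885,-0.706,0.094,0,0,-0.3,100]]}}

```text
clock: 0.9
ee_pos: [341.6, -226.1, 219.6]
eef_rot: [[0.638, 0.77, -0.0], [0.77, -0.638, 0.002], [0.001, -0.001, -1.0]]
wrist_force: [-0.2, -0.4, -0.2]
grip_width: 85.1
finger_force: 0.0
```

Request:
{"method": "jog_arm", "body": {"increments": [[0.648,-0.109,0.067,0,0,-0.174,100],[0.648,-0.109,0.067,0,0,-0.174,100],[0.648,-0.109,0.067,0,0,-0.174,100],[0.648,-0.109,0.067,0,0,-0.174,100],[0.648,-0.109,0.067,0,0,-0.174,100]]}}

```text
clock: 1.4
ee_pos: [441.5, -56.1, 199.4]
eef_rot: [[0.337, 0.941, -0.0], [0.941, -0.337, 0.001], [0.001, -0.0, -1.0]]
wrist_force: [0.3, -0.9, 0.1]
grip_width: 85.5
finger_force: 0.0
```

Request:
{"method": "jog_arm", "body": {"increments": [[0.551,0.195,0.233,0,0,-0.131,100],[0.551,0.195,0.233,0,0,-0.131,100],[0.551,0.195,0.233,0,0,-0.131,100],[0.551,0.195,0.233,0,0,-0.131,100],[0.551,0.195,0.233,0,0,-0.131,100],[0.551,0.195,0.233,0,0,-0.131,100],[0.551,0.195,0.233,0,0,-0.131,100]]}}

```text
clock: 2.1
ee_pos: [551.1, 73.8, 130.3]
eef_rot: [[0.089, 0.996, -0.0], [0.996, -0.089, -0.0], [-0.0, -0.0, -1.0]]
wrist_force: [-0.3, -1.3, -0.3]
grip_width: 85.5
finger_force: 0.0
```

```bash
python3 - <<'E'
from h import *
a=cam('wrist');W=cloud(a);print(manip.get_obs()['ee_pos'],manip.get_obs()['eef_rot'][:,0])
save('w1.png',a['image'])
m=(W[...,2]>40)&(W[...,2]<53)&(np.hypot(W[...,0]-551,W[...,1]-75)<75)
P=W[m];print(len(P),cv2.minAreaRect(P[:,:2].astype(np.float32)),np.median(P[:,2]))
E
```

```text
[551.27365724  73.76863605 130.62569484] [ 8.93859691e-02  9.95997024e-01 -2.78476644e-04]
5502 ((551.3492431640625, 75.20770263671875), (100.517333984375, 32.11756896972656), 85.23136138916016) 46.638405683511095
```

View pics/w1.png

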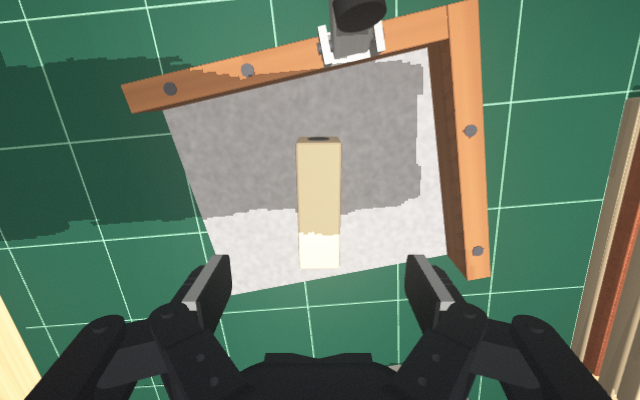

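The wrist view shows the prop (318,200) lined up between the jaws, and its depth fit (551.3, 75.2) agrees with the top view. Descending to grip it.

Request:
{"method": "jog_arm", "body": {"increments": [[0,0,0.3,0,0,0,100],[0,0,0.3,0,0,0,100],[0,0,0.3,0,0,0,100],[0,0,0.3,0,0,0,10],[0,0,0.3,0,0,0,10],[0,0,0.3,0,0,0,10],[0,0,0.3,0,0,0,10],[0,0,0.3,0,0,0,10]]}}

```text
clock: 2.95
ee_pos: [552.9, 75.0, 42.0]
eef_rot: [[0.088, 0.996, 0.003], [0.996, -0.088, -0.0], [0.0, 0.003, -1.0]]
wrist_force: [-1.6, -0.7, 9.1]
grip_width: 30.9
finger_force: 60.1
```

```bash
python3 plan.py 551.5,75,100,85 370,75,100,85 370,75,28.6,85 ; python3 - <<'E'
from h import *
f=manip.get_obs();print(f['grip_width'],f['finger_force'],f['ee_pos'])
E
```

```text
551.5,75,100,85 -> [-0.  -0.  -0.2] -0.0 rows 1.2
370,75,100,85 -> [-0.053 -0.603  0.   ] -0.0 rows 3.6
370,75,28.6,85 -> [-0.     0.     0.238] -0.0 rows 1.4
30.94835586835246 60.09826362133026 [552.90664335  75.04602479  42.0239514 ]
```

Request:
{"method": "jog_arm", "body": {"increments": [[0,0,-0.2,0,0,0,10],[0,0,-0.2,0,0,0,10],[-0.053,-0.603,-0.2,0,0,0,10],[-0.053,-0.603,-0.2,0,0,0,10],[-0.053,-0.603,-0.2,0,0,0,10],[-0.053,-0.603,-0.2,0,0,0,10],[-0.053,-0.603,-0.2,0,0,0,10],[-0.053,-0.603,-0.2,0,0,0,10]]}}

```text
clock: 3.75
ee_pos: [370.5, 75.2, 100.8]
eef_rot: [[0.088, 0.996, 0.002], [0.996, -0.088, -0.0], [0.0, 0.002, -1.0]]
wrist_force: [0.6, -0.1, -1.4]
grip_width: 30.9
finger_force: 60.7
```

Request:
{"method": "jog_arm", "body": {"increments": [[0,0,0.12,0,0,0,10],[0,0,0.2,0,0,0,10],[0,0,0.225,0,0,0,10],[0,0,0.23,0,0,0,10],[0,0,0.23,0,0,0,10]]}}

```text
clock: 4.25
ee_pos: [371.0, 75.1, 31.6]
eef_rot: [[0.088, 0.996, 0.001], [0.996, -0.088, 0.0], [0.0, 0.001, -1.0]]
wrist_force: [0.3, 0.1, -1.7]
grip_width: 30.9
finger_force: 60.6
```

Request:
{"method": "jog_arm", "body": {"increments": [[0,0,0.008,0,0,0,10],[0,0,0.008,0,0,0,10],[0,0,0.004,0,0,0,100],[0,0,0.004,0,0,0,100],[0,0,0.004,0,0,0,100],[0,0,0.004,0,0,0,100],[0,0,-0.15,0,0,0,100],[0,0,-0.362,0,0,0,100]]}}

```text
clock: 5.05
ee_pos: [368.2, 75.1, 126.2]
eef_rot: [[0.088, 0.996, -0.005], [0.996, -0.088, -0.0], [-0.0, -0.005, -1.0]]
wrist_force: [1.6, -0.3, -0.0]
grip_width: 85.4
finger_force: 0.0
```

```bash
python3 - <<'E'
from h import *
import numpy as np
s=np.load('cmd.npy'); print(s)
s[2]=s[2]+2.4-0.008*300+0.362*300; np.save('cmd.npy',s); print(s,manip.get_obs()['ee_pos'],manip.get_obs()['wrist_force'])
E
python3 plan.py 420,-60,160,140 441.2,-169.5,140,211.5 
```

```text
[369.97957404  75.15181194  28.705       84.9592594 ]
[369.97957404  75.15181194 137.305       84.9592594 ] [368.2297751   75.107904   126.22655154] [ 1.57760535 -0.26442938 -0.01997087]
420,-60,160,140 -> [-0.434  0.206 -0.076] -0.48 rows 6.4
441.2,-169.5,140,211.5 -> [-0.289 -0.234  0.067] -0.624 rows 8.3
```

```bash
python3 -c "
import numpy as np
np.save('cmd.npy',[369.98,75.15,126.1,84.96])"
python3 plan.py 420,-60,150,140 441.2,-169.5,140,206 
```

```text
420,-60,150,140 -> [-0.434  0.206 -0.08 ] -0.48 rows 6.4
441.2,-169.5,140,206 -> [-0.289 -0.234  0.034] -0.576 rows 7.7
```

Request:
{"method": "jog_arm", "body": {"increments": [[-0.434,0.206,-0.08,0,0,-0.48,100],[-0.434,0.206,-0.08,0,0,-0.48,100],[-0.434,0.206,-0.08,0,0,-0.48,100],[-0.434,0.206,-0.08,0,0,-0.48,100],[-0.434,0.206,-0.08,0,0,-0.48,100],[-0.434,0.206,-0.08,0,0,-0.48,100],[-0.434,0.206,-0.08,0,0,-0.48,100],[-0.434,0.206,-0.08,0,0,-0.48,100]]}}

```text
clock: 5.85
ee_pos: [420.0, -60.0, 150.0]
eef_rot: [[-0.767, 0.642, -0.0], [0.642, 0.767, 0.0], [0.0, -0.0, -1.0]]
wrist_force: [-0.1, -0.4, 0.1]
grip_width: 85.3
finger_force: 0.0
```

Request:
{"method": "jog_arm", "body": {"increments": [[-0.289,-0.234,0.034,0,0,-0.576,100],[-0.289,-0.234,0.034,0,0,-0.576,100],[-0.289,-0.234,0.034,0,0,-0.576,100],[-0.289,-0.234,0.034,0,0,-0.576,100],[-0.289,-0.234,0.034,0,0,-0.576,100],[-0.289,-0.234,0.034,0,0,-0.576,100],[-0.289,-0.234,0.034,0,0,-0.576,100],[-0.289,-0.234,0.034,0,0,-0.576,100]]}}

```text
clock: 6.65
ee_pos: [441.2, -169.4, 139.8]
eef_rot: [[-0.898, -0.439, -0.0], [-0.439, 0.898, 0.0], [0.0, 0.0, -1.0]]
wrist_force: [-0.1, -0.1, -0.5]
grip_width: 85.5
finger_force: 0.0
```

```bash
python3 - <<'E'
from h import *
a=cam('wrist');W=cloud(a);print(manip.get_obs()['ee_pos'],manip.get_obs()['eef_rot'][:,0])
save('w2.png',a['image'])
m=(W[...,2]>40)&(W[...,2]<55)&(np.hypot(W[...,0]-441,W[...,1]+170)<80)
P=W[m];print(len(P),cv2.minAreaRect(P[:,:2].astype(np.float32)),np.median(P[:,2]))
a=cam('top');W=cloud(a);m=(W[...,2]>20)&(W[...,2]<42)&(np.hypot(W[...,0]-370,W[...,1]-75)<80)
P=W[m];print(len(P),cv2.minAreaRect(P[:,:2].astype(np.float32)),np.median(P[:,2]))
E
```

```text
[ 441.25755012 -169.40739958  139.80677576] [-8.95012141e-01 -4.46041758e-01  1.31627180e-04]
11804 ((440.86077880859375, -170.09677124023438), (120.81880950927734, 64.24940490722656), 31.239849090576172) 47.897278629885825
509 ((370.4971923828125, 75.37393951416016), (100.28285217285156, 32.00923156738281), 85.14513397216797) 36.2326005011952
```

View pics/w2.png

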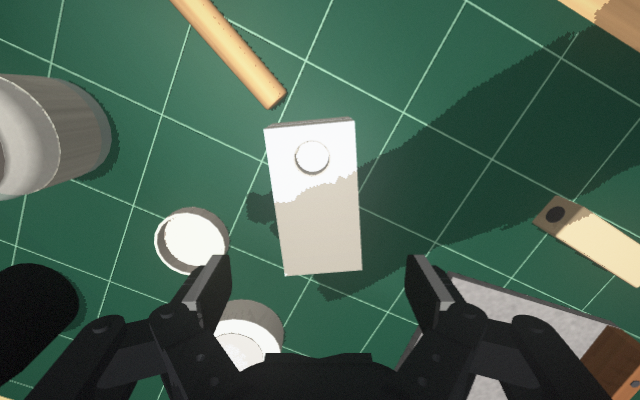

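```bash
python3 plan.py 440.9,-170.1,32,211.24 440.9,-170.1,130,211.24 510,-40,140,195 582,92,110,187.4 582,92,46,187.4
```

```text
440.9,-170.1,32,211.24 -> [ 0.002 -0.001  0.36 ] -0.046 rows 2.2
440.9,-170.1,130,211.24 -> [ 0.    -0.    -0.327] -0.0 rows 2.0
510,-40,140,195 -> [-0.422  0.251 -0.033] 0.142 rows 3.0
582,92,110,187.4 -> [-0.345  0.363  0.1  ] 0.066 rows 3.1
582,92,46,187.4 -> [-0.     0.     0.213] 0.0 rows 1.3
```

Request:
{"method": "jog_arm", "body": {"increments": [[0.002,-0.001,0.1,0,0,-0.046,100],[0.002,-0.001,0.26,0,0,-0.046,100],[0.002,-0.001,0.36,0,0,-0.046,100],[0.002,-0.001,0.36,0,0,-0.046,100],[0.002,-0.001,0.36,0,0,-0.046,50],[0.002,-0.001,0.36,0,0,-0.046,50],[0.002,-0.001,0.36,0,0,-0.046,50],[0.002,-0.001,0.36,0,0,-0.046,50]]}}

```text
clock: 7.55
ee_pos: [442.0, -170.6, 33.6]
eef_rot: [[-0.856, -0.518, 0.002], [-0.518, 0.856, -0.001], [-0.001, -0.002, -1.0]]
wrist_force: [-1.1, 1.0, 8.4]
grip_width: 62.9
finger_force: 67.6
```

Request:
{"method": "jog_arm", "body": {"increments": [[0,0,-0.1,0,0,0,50],[0,0,-0.22,0,0,0,50],[0,0,-0.327,0,0,0,50],[0,0,-0.327,0,0,0,50],[0,0,-0.327,0,0,0,50]]}}

```text
clock: 8.05
ee_pos: [441.5, -170.3, 130.9]
eef_rot: [[-0.855, -0.518, 0.002], [-0.518, 0.855, -0.001], [-0.001, -0.002, -1.0]]
wrist_force: [-0.5, -0.5, -4.0]
grip_width: 62.9
finger_force: 69.2
```

Request:
{"method": "jog_arm", "body": {"increments": [[-0.211,0.125,-0.017,0,0,0.071,50],[-0.422,0.251,-0.033,0,0,0.142,50],[-0.422,0.251,-0.033,0,0,0.142,50],[-0.422,0.251,-0.033,0,0,0.142,50],[-0.422,0.251,-0.033,0,0,0.142,50]]}}

```text
clock: 8.55
ee_pos: [509.9, -38.2, 138.6]
eef_rot: [[-0.965, -0.261, -0.002], [-0.261, 0.965, 0.0], [0.002, 0.001, -1.0]]
wrist_force: [-0.4, -0.0, -3.2]
grip_width: 63.0
finger_force: 69.0
```

Request:
{"method": "jog_arm", "body": {"increments": [[-0.115,0.12,0.03,0,0,0.022,50],[-0.23,0.24,0.066,0,0,0.044,50],[-0.345,0.363,0.1,0,0,0.066,50],[-0.345,0.363,0.1,0,0,0.066,50],[-0.345,0.363,0.1,0,0,0.066,50],[-0.345,0.363,0.1,0,0,0.066,50]]}}

```text
clock: 9.15
ee_pos: [581.0, 90.4, 109.3]
eef_rot: [[-0.992, -0.128, -0.002], [-0.128, 0.992, -0.001], [0.002, -0.0, -1.0]]
wrist_force: [-0.8, -0.5, -4.3]
grip_width: 63.1
finger_force: 69.1
```

```bash
python3 - <<'E'
from h import *
print(manip.get_obs()['ee_pos'],manip.get_obs()['eef_rot'][:,0])
for n in('scene','top'):
    a=cam(n);W=cloud(a);save('p_%s.png'%n,a['image'])
    m=(W[...,2]>48)&(W[...,2]<60)&(W[...,0]>440)&(W[...,0]<680)&(W[...,1]>-30)&(W[...,1]<215)
    c=np.array([639.2,180.1]);t=np.radians(7.4);R=np.array([[np.cos(t),-np.sin(t)],[np.sin(t),np.cos(t)]])
    L=(W[...,:2]-c)@R
    for nm,sel,i in(('xf',(L[...,0]>-3)&(L[...,0]<22)&(L[...,1]<-15)&(L[...,1]>-165),0),('yf',(L[...,1]>-3)&(L[...,1]<22)&(L[...,0]<-85)&(L[...,0]>-195),1)):
        P=L[sel&m]; 
        if len(P)<20: print(n,nm,len(P));continue
        # fit inner edge/outer edge: bins
        j=1-i;b=np.linspace(P[:,j].min(),P[:,j].max(),9);lo=[];hi=[];mid=[]
        for k in range(8):
            Q=P[(P[:,j]>=b[k])&(P[:,j]<b[k+1])]
            if len(Q)>4:lo.append(Q[:,i].min());hi.append(Q[:,i].max());mid.append(Q[:,j].mean())
        print(n,nm,len(P),'inner',np.round(lo,1),'outer',np.round(hi,1),'slope deg',np.degrees(np.polyfit(mid,(np.array(lo)+hi)/2,1)[0]).round(2))
E
```

```text
[580.96737865  90.44171047 109.25710557] [-0.99177176 -0.12800405  0.00193479]
scene xf 446 inner [-1.1  0.3  0.1  0.1 -0.8 -0.2  0.8  0.2] outer [18.3 19.6 18.7 19.2 17.7 19.2 19.5 19.1] slope deg 0.28
scene yf 191 inner [-1.4 -0.6 -1.7 -1.2 -1.4 -1.7 -0.7] outer [16.5 17.  16.4 16.3 16.4 16.8 16.6] slope deg -0.0
top xf 48 inner [-1.4 -0.7 -1.4  2.2 -1.  -1.3 -1.5] outer [16.1 10.8 15.3 15.7 15.7 16.4 16.8] slope deg 5.94
top yf 0
```

Request:
{"method": "jog_arm", "body": {"increments": [[0,0,0.1,0,0,0,50],[0,0,0.18,0,0,0,50],[0,0,0.205,0,0,0,50],[0,0,0.213,0,0,0,50],[0,0,0.213,0,0,0,50],[0,0,0.217,0,0,0,50],[0,0,0.217,0,0,0,50]]}}

```text
clock: 9.95
ee_pos: [582.6, 91.9, 45.7]
eef_rot: [[-0.992, -0.129, 0.002], [-0.129, 0.992, 0.0], [-0.002, -0.0, -1.0]]
wrist_force: [-0.5, -0.4, -1.3]
grip_width: 62.9
finger_force: 69.3
```

Request:
{"method": "jog_arm", "body": {"increments": [[0,0,0.003,0,0,0,50],[0,0,0.003,0,0,0,95],[0,0,0.003,0,0,0,95],[0,0,0,0,0,0,95],[0,0,-0.1,0,0,0,95],[0,0,-0.25,0,0,0,95],[0,0,-0.35,0,0,0,95],[0,0,-0.35,0,0,0,95]]}}

```text
clock: 10.75
ee_pos: [584.8, 92.1, 154.5]
eef_rot: [[-0.992, -0.129, 0.008], [-0.129, 0.992, 0.0], [-0.008, -0.001, -1.0]]
wrist_force: [1.4, 0.6, -0.3]
grip_width: 81.3
finger_force: 0.0
```

```bash
python3 - <<'E'
from h import *
s=np.load('cmd.npy');s[2]=s[2]-.004*300+.35*300;np.save('cmd.npy',s);print(s,manip.get_obs()['ee_pos'])
a=cam('wrist');W=cloud(a);save('w3.png',a['image'])
c=np.array([639.2,180.1]);t=np.radians(7.4);R=np.array([[np.cos(t),-np.sin(t)],[np.sin(t),np.cos(t)]])
L=(W[...,:2]-c)@R
m=(W[...,2]>54)&(W[...,2]<66)&(np.abs(L[...,0]+68)<75)&(np.abs(L[...,1]+80)<50)
print(m.sum(),cv2.minAreaRect(L[m].astype(np.float32)),np.median(W[m][:,2]))
for nm,q,i in(('xf',(L[...,0]>-4)&(L[...,0]<22)&(L[...,1]<-15)&(L[...,1]>-165),0),('yf',(L[...,1]>-4)&(L[...,1]<22)&(L[...,0]<-85)&(L[...,0]>-195),1)):
    P=L[q&(W[...,2]>50)&(W[...,2]<60)]
    if len(P):print(nm,len(P),np.percentile(P[:,i],[1,99]))
E
```

```text
[581.97124131  91.94859123 149.8        187.40485377] [584.84371688  92.08478103 154.47507029]
12508 ((-60.8658447265625, -80.03570556640625), (99.85095977783203, 135.7012176513672), 89.98802185058594) 59.830283127504956
xf 3209 [-1.23917833 17.25991558]
yf 4529 [ 0.02971478 18.01220748]
```

View pics/w3.png

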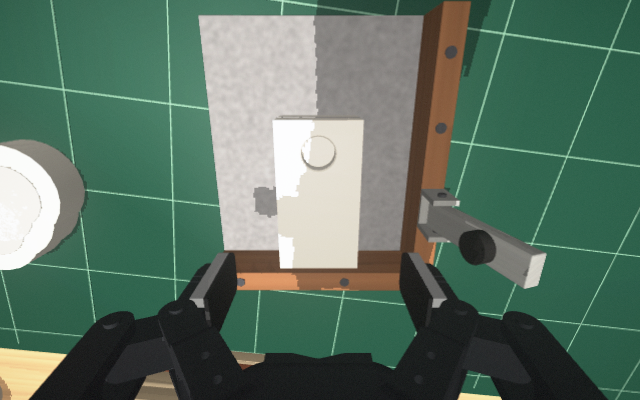

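The wrist view shows the mould upright on the board at (318,190), hole up at (318,152), with gaps to both fences. Next I push it along +x, then +y.

```bash
sed -i "s/^    g=np.array.*/    J=a[0]=='j'; g=np.array([float(v) for v in a.lstrip('j:').split(',')]); f=np.radians(s[3])\n    if J:\n        t=np.radians(7.4); g=np.r_[639.2+g[0]*np.cos(t)-g[1]*np.sin(t),180.1+g[0]*np.sin(t)+g[1]*np.cos(t),g[2],g[3]+7.4]/" plan.py
python3 plan.py j:-155,-80,130,180 j:-155,-80,49,180 j:-132,-80,49,180 j:-128,-80,49,180
python3 - <<'E'
from h import *
f=manip.get_obs();print(f['ee_pos'],f['eef_rot'][:,2])
E
```

```text
j:-155,-80,130,180 -> [0.29  0.    0.066] 0.0 rows 1.8
j:-155,-80,49,180 -> [-0.    0.    0.27] 0.0 rows 1.6
j:-132,-80,49,180 -> [-0.077  0.     0.   ] 0.0 rows 0.5
j:-128,-80,49,180 -> [-0.013  0.     0.   ] 0.0 rows 0.1
[583.60629842  92.05177628 152.11028853] [ 4.57058952e-03  1.74548354e-04 -9.99989540e-01]
```

Request:
{"method": "jog_arm", "body": {"increments": [[0.15,0,0.03,0,0,0,40],[0.29,0,0.066,0,0,0,40],[0.29,0,0.066,0,0,0,40],[0.29,0,0.066,0,0,0,40],[0.29,0,0.2,0,0,0,40],[0.29,0,0.3,0,0,0,40],[0.29,0,0.336,0,0,0,40],[0.29,0,0.336,0,0,0,40]]}}

```text
clock: 11.6
ee_pos: [495.5, 80.7, 47.8]
eef_rot: [[-0.992, -0.129, -0.002], [-0.129, 0.992, -0.0], [0.002, 0.0, -1.0]]
wrist_force: [0.1, -0.5, 0.8]
grip_width: 34.3
finger_force: 0.0
```

Request:
{"method": "jog_arm", "body": {"increments": [[-0.012,0,0,0,0,0,40],[-0.024,0,0,0,0,0,40],[-0.036,0,0,0,0,0,40],[-0.048,0,0,0,0,0,40],[-0.059,0,0,0,0,0,40],[-0.069,0,0,0,0,0,40],[-0.077,0,0,0,0,0,40],[-0.077,0,0,0,0,0,40]]}}

```text
clock: 12.4
ee_pos: [518.8, 83.8, 48.9]
eef_rot: [[-0.992, -0.129, 0.0], [-0.129, 0.992, 0.0], [-0.0, 0.0, -1.0]]
wrist_force: [-1.0, -0.2, 0.4]
grip_width: 34.4
finger_force: 0.6
```

Request:
{"method": "jog_arm", "body": {"increments": [[-0.006,0,0,0,0,0,40],[-0.01,0,0,0,0,0,40],[-0.013,0,0,0,0,0,40],[-0.016,0,0,0,0,0,40],[-0.02,0,0,0,0,0,40],[-0.02,0,0,0,0,0,40]]}}

```text
clock: 13.0
ee_pos: [519.0, 83.9, 48.0]
eef_rot: [[-0.992, -0.129, -0.01], [-0.129, 0.992, -0.001], [0.01, -0.0, -1.0]]
wrist_force: [-19.6, -4.0, 12.2]
grip_width: 34.1
finger_force: 10.1
```

```bash
python3 - <<'E'
import numpy as np
s=np.load('cmd.npy');t=np.radians(7.4);s[:2]+=2.1*np.array([np.cos(t),np.sin(t)]);np.save('cmd.npy',s)
E
python3 plan.py j:-145,-80,49,180 j:-145,-80,120,180  j:-110,-110,130,135 j:-66,-145,120,90 j:-66,-145,49,90 j:-66,-80,49,90
```

```text
j:-145,-80,49,180 -> [0.063 0.    0.   ] 0.0 rows 0.4
j:-145,-80,120,180 -> [ 0.     0.    -0.237] 0.0 rows 1.4
j:-110,-110,130,135 -> [-0.116 -0.1   -0.033] 0.393 rows 5.2
j:-66,-145,120,90 -> [-0.186  0.022  0.033] 0.392 rows 5.2
j:-66,-145,49,90 -> [-0.    -0.     0.237] 0.0 rows 1.4
j:-66,-80,49,90 -> [0.216 0.    0.   ] 0.0 rows 1.3
```

Request:
{"method": "jog_arm", "body": {"increments": [[0.063,0,0,0,0,0,40],[0.063,0,0,0,0,0,40],[0.063,0,-0.12,0,0,0,40],[0.063,0,-0.237,0,0,0,60],[0.063,0,-0.237,0,0,0,60],[0.063,0,-0.237,0,0,0,60]]}}

```text
clock: 13.6
ee_pos: [507.4, 82.1, 120.9]
eef_rot: [[-0.992, -0.129, 0.003], [-0.129, 0.992, 0.0], [-0.003, -0.0, -1.0]]
wrist_force: [-0.4, -0.2, 0.1]
grip_width: 51.3
finger_force: 0.0
```

Request:
{"method": "jog_arm", "body": {"increments": [[-0.116,-0.1,-0.033,0,0,0.393,60],[-0.116,-0.1,-0.033,0,0,0.393,60],[-0.116,-0.1,-0.033,0,0,0.393,60],[-0.116,-0.1,-0.033,0,0,0.393,60],[-0.116,-0.1,-0.033,0,0,0.393,60],[-0.116,-0.1,-0.033,0,0,0.393,60],[-0.116,-0.1,-0.033,0,0,0.393,60]]}}

```text
clock: 14.3
ee_pos: [543.9, 56.8, 128.7]
eef_rot: [[-0.792, 0.611, -0.002], [0.611, 0.792, 0.0], [0.001, -0.001, -1.0]]
wrist_force: [1.1, -0.1, -0.2]
grip_width: 51.2
finger_force: 0.0
```

Request:
{"method": "jog_arm", "body": {"increments": [[-0.186,0.022,0.033,0,0,0.392,60],[-0.186,0.022,0.033,0,0,0.392,60],[-0.186,0.022,0.033,0,0,0.392,60],[-0.186,0.022,0.033,0,0,0.392,60],[-0.186,0.022,0.033,0,0,0.392,60],[-0.186,0.022,0.033,0,0,0.392,60],[-0.186,0.022,0.033,0,0,0.392,60],[-0.186,0.022,0.033,0,0,0.392,60]]}}

```text
clock: 15.1
ee_pos: [592.2, 28.0, 119.5]
eef_rot: [[-0.132, 0.991, -0.001], [0.991, 0.132, 0.0], [0.0, -0.001, -1.0]]
wrist_force: [0.2, 0.4, -0.1]
grip_width: 51.7
finger_force: 0.0
```

Request:
{"method": "jog_arm", "body": {"increments": [[0,0,0.12,0,0,0,60],[0,0,0.22,0,0,0,60],[0,0,0.237,0,0,0,60],[0,0,0.237,0,0,0,60],[0,0,0.237,0,0,0,60]]}}

```text
clock: 15.6
ee_pos: [593.3, 27.9, 50.2]
eef_rot: [[-0.13, 0.991, 0.002], [0.991, 0.13, -0.0], [-0.0, 0.002, -1.0]]
wrist_force: [0.2, -0.3, -0.2]
grip_width: 51.3
finger_force: 0.0
```

Request:
{"method": "jog_arm", "body": {"increments": [[0.03,0,0,0,0,0,60],[0.06,0,0,0,0,0,60],[0.088,0,0,0,0,0,60],[0.116,0,0,0,0,0,60],[0.144,0,0,0,0,0,60],[0.17,0,0,0,0,0,60],[0.195,0,0,0,0,0,60],[0.216,0,0,0,0,0,60]]}}

```text
clock: 16.4
ee_pos: [583.9, 92.8, 49.0]
eef_rot: [[-0.13, 0.992, -0.0], [0.992, 0.13, -0.0], [-0.0, -0.0, -1.0]]
wrist_force: [0.2, -2.7, 1.4]
grip_width: 51.1
finger_force: 1.6
```

Request:
{"method": "jog_arm", "body": {"increments": [[0.006,0,0,0,0,0,60],[0.012,0,0,0,0,0,60],[0.018,0,0,0,0,0,60],[0.024,0,0,0,0,0,60],[0.028,0,0,0,0,0,60],[0.028,0,0,0,0,0,60]]}}

```text
clock: 17.0
ee_pos: [583.2, 96.8, 49.0]
eef_rot: [[-0.127, 0.992, 0.0], [0.992, 0.127, -0.007], [-0.007, -0.001, -1.0]]
wrist_force: [0.5, -19.9, 2.0]
grip_width: 51.2
finger_force: 9.9
```

```bash
python3 - <<'E'
import numpy as np
s=np.load('cmd.npy');f=np.radians(s[3]);s[:2]+=8.4*np.array([np.cos(f),np.sin(f)]);np.save('cmd.npy',s)
E
python3 plan.py j:-66,-95,49,90 j:-66,-95,150,90
```

```text
j:-66,-95,49,90 -> [-0.078  0.     0.   ] 0.0 rows 0.5
j:-66,-95,150,90 -> [ 0.     0.    -0.337] 0.0 rows 2.0
```

Request:
{"method": "jog_arm", "body": {"increments": [[-0.077,0,0,0,0,0,60],[-0.077,0,0,0,0,0,60],[-0.077,0,-0.14,0,0,0,60],[-0.077,0,-0.28,0,0,0,60],[-0.077,0,-0.337,0,0,0,60],[-0.077,0,-0.337,0,0,0,60],[-0.077,0,-0.337,0,0,0,60]]}}

```text
clock: 17.7
ee_pos: [585.6, 78.1, 149.7]
eef_rot: [[-0.13, 0.992, -0.0], [0.992, 0.13, 0.001], [0.001, -0.0, -1.0]]
wrist_force: [0.4, 0.7, -0.7]
grip_width: 51.3
finger_force: 0.0
```

```bash
python3 - <<'E'
from h import *
print(manip.get_obs()['ee_pos'],np.load('cmd.npy'))
a=cam('wrist');W=cloud(a);save('w4.png',a['image'])
c=np.array([639.2,180.1]);t=np.radians(7.4);R=np.array([[np.cos(t),-np.sin(t)],[np.sin(t),np.cos(t)]])
L=(W[...,:2]-c)@R
im=a['image'].astype(int); white=(im.max(2)-im.min(2)<25)
m=(W[...,2]>57)&(W[...,2]<66)&white&(np.abs(L[...,0]+62)<75)&(np.abs(L[...,1]+36)<40)
m=cv2.morphologyEx(m.astype(np.uint8),cv2.MORPH_OPEN,np.ones((5,5)))>0
print(m.sum(),cv2.minAreaRect(L[m].astype(np.float32)),np.median(W[m][:,2]))
for nm,q,i in(('xf',(L[...,0]>-4)&(L[...,0]<22)&(L[...,1]<-70)&(L[...,1]>-165),0),('yf',(L[...,1]>-4)&(L[...,1]<22)&(L[...,0]<-125)&(L[...,0]>-195),1)):
    P=L[q&(W[...,2]>50)&(W[...,2]<60)]
    if len(P):print(nm,len(P),np.percentile(P[:,i],[1,99]))
q=(W[...,2]>75)&(W[...,2]<170)&(np.abs(L[...,0]+60)<22)&(L[...,1]>0)&(L[...,1]<70)
P=np.c_[L[q],W[q][:,2]];print(len(P));print(np.round(P[np.argsort(P[:,2])][::max(1,len(P)//15)]).tolist())
E
```

```text
[585.57359264  78.10330771 149.65865951] [585.95220516  77.32328875 150.1         97.45047993]
13093 ((-61.89830780029297, -30.19655990600586), (67.06552124023438, 120.41231536865234), 89.99522399902344) 59.77776877003399
xf 2284 [-1.32905693 16.36324384]
yf 3162 [ 0.4548229  18.13829637]
3324
[[-77.0, 8.0, 75.0], [-70.0, 6.0, 80.0], [-45.0, 3.0, 82.0], [-73.0, 6.0, 82.0], [-67.0, 9.0, 87.0], [-62.0, 9.0, 113.0], [-54.0, 10.0, 119.0], [-52.0, 20.0, 122.0], [-69.0, 18.0, 124.0], [-70.0, 22.0, 126.0], [-67.0, 14.0, 127.0], [-66.0, 14.0, 127.0], [-57.0, 16.0, 128.0], [-53.0, 22.0, 130.0], [-61.0, 23.0, 132.0], [-67.0, 24.0, 136.0]]
```

View pics/w4.png

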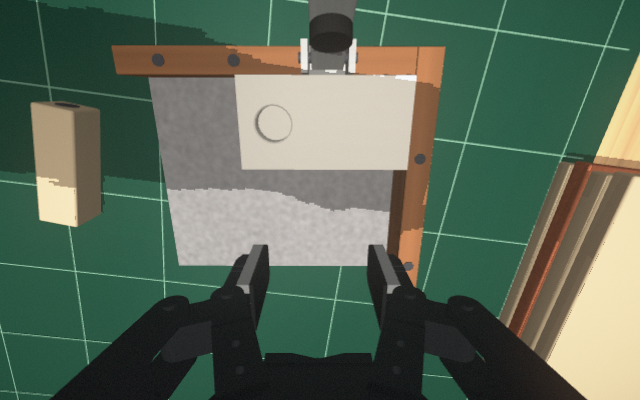

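The mould is flush in the corner in the wrist view: its edges meet the fences at (325,73) and (410,130), and the hole is up at (274,123). The clamp stands open at (330,30). Next I bring the closed fingers over behind it.

```bash
python3 plan.py j:-61,-60,225,90 j:-61,82,225,90 j:-61,82,145,90 j:-61,55,145,90 j:-61,25,150,90; python3 -c "
from station import manip;print(manip.nose_length,manip.get_obs()['q'])"
```

```text
j:-61,-60,225,90 -> [ 0.117  0.017 -0.25 ] 0.0 rows 1.7
j:-61,82,225,90 -> [0.473 0.    0.   ] 0.0 rows 2.8
j:-61,82,145,90 -> [0.    0.    0.267] 0.0 rows 1.6
j:-61,55,145,90 -> [-0.09  0.    0.  ] 0.0 rows 0.5
j:-61,25,150,90 -> [-0.1    0.    -0.017] 0.0 rows 0.6
17.0 [ 8.41015521e-03  4.83987613e-01 -1.31691713e-01  9.56945158e-01
  5.07895597e-04  1.44906843e+00]
```

Request:
{"method": "jog_arm", "body": {"increments": [[0.05,-0.01,-0.12,0,0,0,0],[0.116,-0.018,-0.25,0,0,0,0],[0.116,-0.018,-0.25,0,0,0,0],[0.116,-0.018,-0.25,0,0,0,0],[0.116,-0.018,-0.25,0,0,0,0]]}}

```text
clock: 18.25
ee_pos: [575.1, 111.2, 223.1]
eef_rot: [[-0.13, 0.992, -0.003], [0.992, 0.13, -0.0], [0.0, -0.003, -1.0]]
wrist_force: [0.0, -0.6, -0.7]
grip_width: -0.3
finger_force: 0.0
```

Request:
{"method": "jog_arm", "body": {"increments": [[0.15,0.035,0,0,0,0,0],[0.3,0.035,0,0,0,0,0],[0.45,0.035,0,0,0,0,0],[0.473,0.035,0,0,0,0,0],[0.473,0.035,0.14,0,0,0,0],[0.473,0.035,0.25,0,0,0,0],[0.473,0.035,0.267,0,0,0,0],[0.473,0.035,0.267,0,0,0,0]]}}

```text
clock: 19.05
ee_pos: [567.2, 252.5, 143.6]
eef_rot: [[-0.129, 0.992, -0.003], [0.992, 0.129, -0.001], [-0.001, -0.004, -1.0]]
wrist_force: [0.0, -0.7, 0.6]
grip_width: -0.1
finger_force: 0.0
```

```bash
python3 - <<'E'
from h import *
f=manip.get_obs();t=np.radians(7.4);R=np.array([[np.cos(t),-np.sin(t)],[np.sin(t),np.cos(t)]])
print((f['ee_pos'][:2]-[639.2,180.1])@R,f['ee_pos'][2])
a=cam('scene');im=a['image'];W=cloud(a)
L=(W[...,:2]-[639.2,180.1])@R
q=(W[...,2]>85)&(W[...,2]<155)&(np.abs(L[...,0]+60)<20)&(L[...,1]>-10)&(L[...,1]<60)
P=np.c_[L[q],W[q][:,2]];print(len(P),np.round(P[np.argsort(P[:,2])][::max(1,len(P)//15)]).tolist())
save('s5.png',cv2.resize(im[150:310,250:450],None,fx=4,fy=4,interpolation=cv2.INTER_CUBIC)[:600])
E
```

```text
[-62.09359756  81.06468374] 143.6225639566923
124 [[-42.0, 6.0, 85.0], [-57.0, 9.0, 94.0], [-50.0, 20.0, 104.0], [-57.0, 6.0, 112.0], [-63.0, 8.0, 118.0], [-53.0, 18.0, 121.0], [-49.0, 25.0, 124.0], [-54.0, 17.0, 125.0], [-51.0, 26.0, 127.0], [-60.0, 17.0, 129.0], [-66.0, 22.0, 133.0], [-50.0, 29.0, 140.0], [-68.0, 33.0, 143.0], [-61.0, 26.0, 144.0], [-69.0, 27.0, 146.0], [-53.0, 27.0, 147.0]]
```

View pics/s5.png

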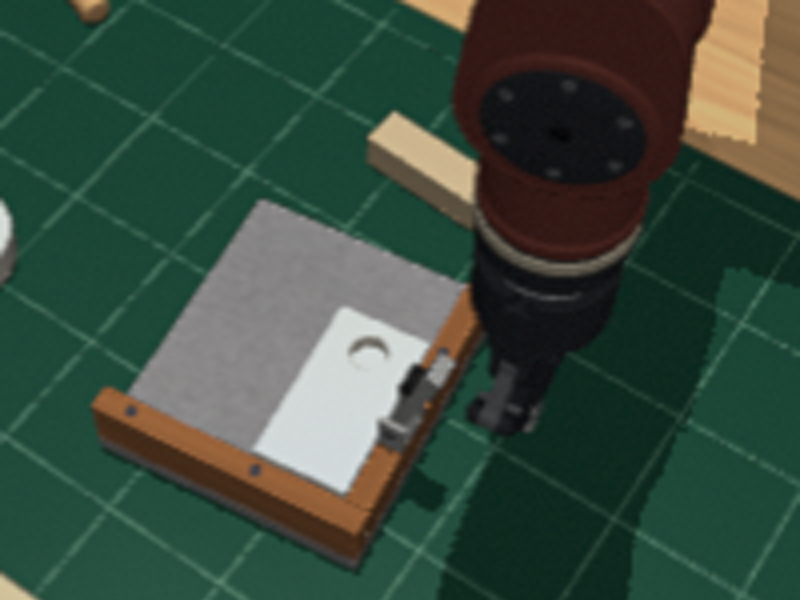

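The scene crop shows the closed fingers (505,400) outside the fence, behind the open clamp arm (420,390). Sweeping the arm over now.

Request:
{"method": "jog_arm", "body": {"increments": [[-0.05,0,0,0,0,0,0],[-0.09,0,-0.005,0,0,0,0],[-0.11,0,-0.01,0,0,0,0],[-0.13,0,-0.017,0,0,0,0],[-0.15,0,-0.017,0,0,0,0],[-0.17,0,-0.017,0,0,0,0],[-0.19,0,-0.017,0,0,0,0],[-0.19,0,-0.017,0,0,0,0]]}}

```text
clock: 19.9
ee_pos: [575.5, 196.1, 150.0]
eef_rot: [[-0.129, 0.992, -0.0], [0.992, 0.129, -0.001], [-0.001, -0.0, -1.0]]
wrist_force: [-0.5, -0.6, -1.1]
grip_width: 0.2
finger_force: 0.0
```

Request:
{"method": "jog_arm", "body": {"increments": [[-0.026,0,0.001,0,0,0,0],[-0.052,0,0.003,0,0,0,0],[-0.077,0,0.01,0,0,0,0],[-0.102,0,0.018,0,0,0,0],[-0.125,0,0.031,0,0,0,0],[-0.146,0,0.047,0,0,0,0],[-0.146,0,0.047,0,0,0,0]]}}

```text
clock: 20.6
ee_pos: [581.0, 152.4, 135.2]
eef_rot: [[-0.129, 0.992, -0.001], [0.992, 0.129, -0.001], [-0.001, -0.001, -1.0]]
wrist_force: [-0.2, 0.6, 0.2]
grip_width: 0.0
finger_force: 0.0
```

```bash
python3 - <<'E'
from h import *
f=manip.get_obs();t=np.radians(7.4);R=np.array([[np.cos(t),-np.sin(t)],[np.sin(t),np.cos(t)]])
print((f['ee_pos'][:2]-[639.2,180.1])@R,f['ee_pos'][2])
a=cam('scene');im=a['image'];b=cam('wrist')['image']
save('s6.png',np.vstack([cv2.resize(im[190:290,290:400],(480,436),interpolation=cv2.INTER_CUBIC)[:300],cv2.resize(b,(480,300))]))
E
```

```text
[-61.28655577 -20.00224879] 135.15236410702013
```

View pics/s6.png

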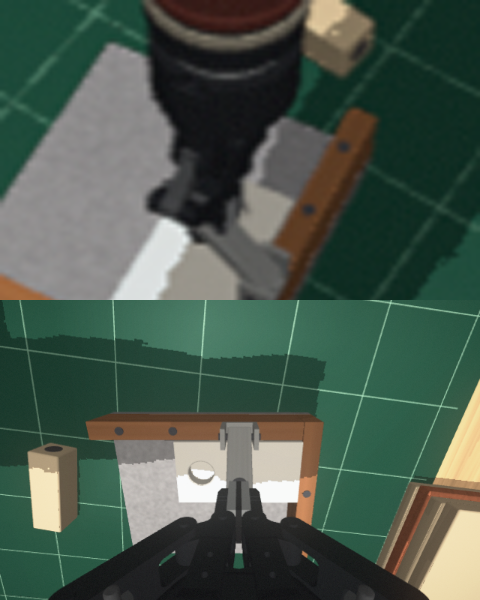

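Both views show the clamp arm swung over towards -y, with the fingertips on its back. I keep following the arc down.

Request:
{"method": "jog_arm", "body": {"increments": [[-0.019,0,0.019,0,0,0,0],[-0.036,0,0.039,0,0,0,0],[-0.048,0,0.062,0,0,0,0],[-0.059,0,0.085,0,0,0,0],[-0.064,0,0.102,0,0,0,0],[-0.068,0,0.116,0,0,0,0],[-0.068,0,0.116,0,0,0,0]]}}

```text
clock: 21.4
ee_pos: [583.2, 133.1, 100.3]
eef_rot: [[-0.129, 0.992, -0.002], [0.992, 0.129, -0.0], [0.0, -0.002, -1.0]]
wrist_force: [-0.6, 0.4, -0.4]
grip_width: 0.3
finger_force: 0.0
```

Now I press down gently, watching the force.

Request:
{"method": "jog_arm", "body": {"increments": [[0,0,0.005,0,0,0,0],[0,0,0.01,0,0,0,0],[0,0,0.015,0,0,0,0],[0,0,0.02,0,0,0,0],[0,0,0.02,0,0,0,0]]}}

```text
clock: 21.9
ee_pos: [583.8, 133.4, 95.1]
eef_rot: [[-0.13, 0.992, 0.0], [0.992, 0.13, 0.0], [0.0, 0.0, -1.0]]
wrist_force: [0.0, 0.1, 0.2]
grip_width: 0.0
finger_force: 0.0
```

Request:
{"method": "jog_arm", "body": {"increments": [[0,0,0.004,0,0,0,0],[0,0,0.008,0,0,0,0],[0,0,0.011,0,0,0,0],[0,0,0.014,0,0,0,0],[0,0,0.014,0,0,0,0]]}}

```text
clock: 22.4
ee_pos: [584.1, 133.4, 94.8]
eef_rot: [[-0.13, 0.992, 0.002], [0.992, 0.13, 0.0], [-0.0, 0.002, -1.0]]
wrist_force: [-14.4, -3.3, 40.6]
grip_width: -0.0
finger_force: 20.2
```

Request:
{"method": "jog_arm", "body": {"increments": [[0,0,-0.02,0,0,0,0],[0,0,-0.1,0,0,0,0],[0,0,-0.24,0,0,0,0],[-0.15,0,-0.3,0,0,0,0],[-0.3,0,-0.3,0,0,0,0],[-0.4,0,-0.3,0,0,0,0],[-0.4,0,-0.3,0,0,0,0],[-0.4,0,-0.3,0,0,0,0]]}}

```text
clock: 23.2
ee_pos: [599.2, 14.0, 180.8]
eef_rot: [[-0.128, 0.992, -0.0], [0.992, 0.128, 0.001], [0.001, -0.0, -1.0]]
wrist_force: [-0.0, 0.1, 0.4]
grip_width: -0.3
finger_force: 0.0
```

```bash
python3 - <<'E'
from h import *
t=np.radians(7.4);R=np.array([[np.cos(t),-np.sin(t)],[np.sin(t),np.cos(t)]])
a=cam('wrist');W=cloud(a);s=cam('scene')['image']
L=(W[...,:2]-[639.2,180.1])@R
q=(W[...,2]>66)&(W[...,2]<100)&(np.abs(L[...,0]+61)<9)&(L[...,1]>-75)&(L[...,1]<-8)
P=np.c_[L[q],W[q][:,2]];print(len(P),P.min(0),P.max(0),'slope',np.polyfit(P[:,1],P[:,2],1))
im=a['image'].astype(int); white=(im.max(2)-im.min(2)<25)
m=(W[...,2]>57)&(W[...,2]<64)&white&(np.abs(L[...,0]+62)<75)&(np.abs(L[...,1]+36)<40)
m=cv2.morphologyEx(m.astype(np.uint8),cv2.MORPH_OPEN,np.ones((5,5)))>0
print(m.sum(),cv2.minAreaRect(L[m].astype(np.float32)),np.median(W[m][:,2]))
for nm,g,i in(('xf',(L[...,0]>-4)&(L[...,0]<22)&(L[...,1]<-70)&(L[...,1]>-165),0),('yf',(L[...,1]>-4)&(L[...,1]<22)&(L[...,0]<-125)&(L[...,0]>-195),1)):
    P=L[g&(W[...,2]>50)&(W[...,2]<60)]
    if len(P):print(nm,len(P),np.percentile(P[:,i],[1,99]))
save('f.png',np.vstack([cv2.resize(s[180:300,270:400],(480,443),interpolation=cv2.INTER_CUBIC)[:300],cv2.resize(a['image'],(480,300))]))
E
```

```text
2074 [-69.99499911 -65.8356141   74.12428288] [-52.01381773 -18.79118293  81.91901406] slope [1.54862858e-02 7.87414740e+01]
9209 ((-61.85459518432617, -38.91501998901367), (49.54182052612305, 120.3161392211914), 89.89909362792969) 59.85015532406025
xf 2613 [-1.26307101 16.50003627]
```

View pics/f.png

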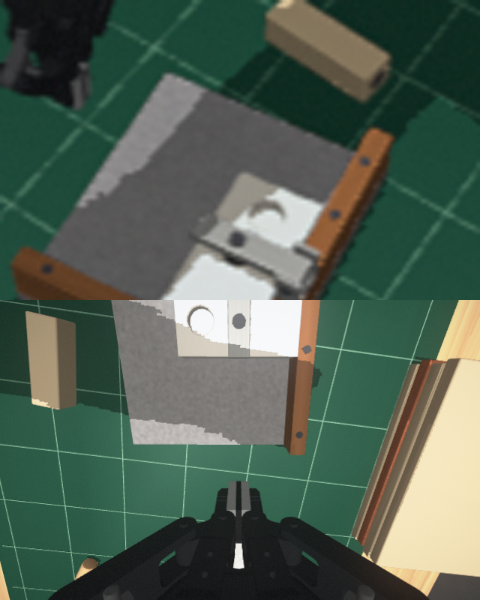

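The final view shows the clamp arm level on the mould (top at 78 mm, slope 0.015), the mould flush in the corner, and the prop flat on the mat clear of the jig. Handing in.

```bash
python3 -c "
from station import manip;print(manip.hand_in())"
```

```text
the job is handed in; nothing more can be done
None
```

The job is handed in, with no verdict returned: the prop lies flat on the mat clear of the jig, and the mould is upright, hole up and flush in the corner (within about 0.5 mm by camera) with the clamp pad resting on it; the clamp press read 40.6 N vertical at the closed fingertips, just over the 40 N arm/body limit but well under the 120 N wrist limit.

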